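Clip a sample panel into the drawdown board

TASK

Get the filler test ready: swing the spring clip of the drawdown board up until it stays open, then take the white sample panel from its drying rest and slide it flat under the raised clip until it sits square and flush against both the end bar and the side rail of the corner stop, only gently, as its edges chip. Then ease the clip down onto the panel, guiding it all the way so that it does not snap, and let go; leave the tin, filler knife, film applicator and sanding block where they are.

Things in the scene. Friction and masses are not known exactly. Their poses are not given: they have to be found in the camera images.
- board: Drawdown board, fixed: aluminium plate 280 (x = -130..150) x 130 (y) x 12 mm on 4 mm feet, top 16 mm above the bench. Origin at bench height, mid-width; x along it to the clip end (away from the robot), y left, z up. Clip and corner stop are at its +x end. The seated panel lies along x with its centre at x=+5, y=0 mm. Brackets 28 mm high: x=92..114, y=+-(43..60), and mid-width x=115..142.
- corner_stop: Steel corner stop on the plate, 8 mm high above it; its frame is the board's frame. End bar: face to the panel at x=+85 mm, y=-35..+35. Side rail: face to the panel at y=+30 mm, x=+25..+92, 6 mm thick; no rail on the -y side. Over about 20 N of the panel against it chips the panel. It stops the panel's front end and its left long edge.
- clip (a joint): Opening angle of the spring clip, rad: 0 jaw on the bare plate, about 0.10 resting on the panel, 0.9 fully open (stop). Over-centre spring: below 0.45 it pulls shut (6 N at the jaw when on the panel), above 0.45 it stays open, pressing on its stop (6 N at the rod to start closing). Let go below 0.45 and more than about 3 mm above the panel, it snaps down.
- clip_hinge (a point): Centre of the clip's hinge axis, which lies along the board's y: board x=+103, y=0, 36 mm above the bench. The clip is a steel flap 78 mm wide reaching 60 mm towards board -x, with a rubber jaw bar (8 mm thick, 56 mm along y) under its front edge. Fully open, the jaw is at board x=+53, underside 69 mm above the bench, overhanging the panel's place; the rod's top is then at 99 mm.
- clip_rod (a point): Centre of the clip's grip rod: round, 10 mm thick, 72 mm free length along the board's y, above the flap's front edge. From the hinge axis: 62 mm towards board -x and 16 mm up at angle 0; radius 64 mm; 26 mm and 58 mm up at 0.9 rad. Pinch it from above, fingers closing along board x (it can turn between them); tips up to 12 mm below the rod's axis clear flap and jaw.
- panel_center (a point): Centre (half-way up) of the loose white sample panel, 160 (its x) x 60 (its y) x 6 mm, about 75 g, both ends alike. It lies flat on the drying rest, its underside 24 mm above the bench. On the plate its underside is 16 mm above the bench, so a grip whose fingertips hang below its underside would strike the plate.
- rest: Drying rest, fixed: two wooden battens 18 wide, 24 high, 100 mm long along its y, 110 mm apart (centres) along its x, tied by two 5 mm wires near the bench (y=+-35 mm, top 8 mm above the bench). Origin: centre of its underside. The panel lies across both battens; between them its long edges are free (fingertips down to 10 mm above the bench).
- tin_center (a point): Centre of a filler tin, 90 mm across, 100 mm high. Leave it.
- knife_grip (a point): Middle of the wooden handle of a filler knife lying on the bench, 210 mm long, 22 mm high. Leave it.
- applicator_center (a point): Centre of a steel film applicator, 30 x 96 x 26 mm. Leave it.
- block_center (a point): Centre of a cork sanding block, 100 x 60 x 30 mm. Leave it.
Not all that is in view belongs to the job. Of the things that look like the part that bears panel_center, the largest one is meant.

How it is judged:
On the way, in this order (a step that is already met when the one before it is completed fails the run):
1. the clip is swung up to its open stop (above 0.8 rad) (value of joint clip above 0.8 rad), for 0.2 s.
2. with the clip still open, the panel lies flat on the plate, against end bar and side rail (each within 2 mm) and square (within 2 degrees) (value of joint clip above 0.6 rad and x of panel_center in the frame of board between 0.003 and 0.007 m and y of panel_center in the frame of board between -0.002 and 0.002 m and z of panel_center in the frame of board below 0.021 m and angle between the x axis of panel_center and the x axis of board, either way round below 0.035 rad), for 0.2 s.
At the end, for the whole second after the job is handed in: The panel lies flat on the plate under the clip, within 2 mm of touching both the end bar and the side rail and square within 2 degrees (0.035 rad), with the clip's jaw down on it (clip angle 0.06 to 0.14 rad) (value of joint clip between 0.06 and 0.14 rad and x of panel_center in the frame of board between 0.003 and 0.007 m and y of panel_center in the frame of board between -0.002 and 0.002 m and z of panel_center in the frame of board below 0.021 m and angle between the x axis of panel_center and the x axis of board, either way round below 0.035 rad).
It fails at once if the clip snaps down: it falls faster than 2.5 rad/s while still more than about 4 mm above the panel (value of joint clip above 0.17 rad and velocity of joint clip below -2.5 rad/s).
It fails at once if the panel is rammed against the corner stop with more than 20 N (contact force between panel and corner_stop above 20 N).
It fails at once if the tin, knife, applicator or sanding block is moved by more than 20 mm (distance of any of tin_center, knife_grip, applicator_center, block_center from where it was at the start of the episode above 0.02 m).
It also fails if it takes over 72 s, if anything falls off the work surface, if the arm or the gripper's body presses on something with over 40 N, if the wrist force passes 120 N, or if a joint passes its speed limit or range.

ROBOT

A 6-joint arm with a two-finger parallel gripper is mounted at the origin on the work surface. World frame = base frame: x ahead of the robot, y to its left, z up, the work surface at z = 0. Lengths are in m, angles in rad, forces in N, time in s.
With the tool pointing down it reaches from about 0.3 to 0.75 m from the base axis. Payload 8.5 kg.
Tool frame: the origin (TCP) lies midway between the tips of the shut fingers; the grasp point (between the pads) lies 19 mm behind it; z points along the fingers, y is the line along which they close (so a half turn about z gives the same grasp; the last joint's range is limited). The gripper opens to 88 mm and grips with 3 to 60 N. Pads are 18 mm wide; open, the fingers measure 123 mm over their backs; the gripper's body (75 mm by 187 mm) begins 45 mm behind the grasp point.
Start: joints at [-1.32, 0.381, 1.297, -0, 1.464, -0.215], TCP at [0.247, -0.491, 0.239] pointing down, gripper open.
Joint ranges: [-3.11, 3.11], [-0.89, 2.33], [0.22, 2.48], [-1.42, 4.56], [0.17, 2.85], [-2.88, 2.88]. Speed limits (rad/s): [2.39, 2.39, 3.14, 3.14, 3.14, 3.14].

INTERFACE

Orientations are given as a rotation vector (axis times angle).
In Python, from workcell import env gives the robot as it stands. Calls block until the motion is done:
- env.move_ptp(position, orientation): joint-space move of the TCP to a pose.
- env.servo_line(position, rotation=None, feed=0.15): straight line of the TCP; rotation=None keeps the orientation; feed is the mean speed in m/s.
- env.move_joints(angles): joint-space move.
- env.open() and env.gripper_close(strength=None): open the fingers fully, or close them until they stop; strength is the grip in N (None keeps the last).
- env.pause(seconds).
- env.ik(position, orientation): joint angles nearest the present ones, or None.
- env.get_image(name): name is "scene" or "top"; returns a dict with "image" (384x512x3 uint8, red, green, blue), "fov_y" (degrees; the focal length in pixels is half the picture's height over the tangent of half this angle, whatever the lens; pixels are square), "cx", "cy" (the principal point, pixels), "dist_coeffs" ([k1, k2, p1, p2, k3] as OpenCV has them; the pictures are not rectified), "R" (3x3) and "t" (3): a world point X has camera coordinates R X + t. Camera axes: x right, y down, z forward; pixel columns grow to the right and rows downward; lengths in m; the calibration is good to about 2 mm. A picture is of the moment at which its call begins. There is no depth.
A pose or a line that the arm cannot do raises env.Unreachable and nothing moves.
- env.finish_job(): hands the job in; it is judged then, once.
Readings, each from a call of its own:
- env.read_time(): time.
- env.read_joint_pos(): joint angles.
- env.read_dq(): joint speeds.
- env.read_joint_torque(): joint torques, N m.
- env.read_tool_pos(): TCP position.
- env.read_tcp_rot(): TCP orientation.
- env.read_contact_force(): force on the tool from outside, world axes, zero at the start.
- env.read_torque(): the same for the moment, N m.
- env.read_finger_gap(): finger opening in m.
- env.read_grasp_force(): force on a finger pad.
Only numpy, scipy, OpenCV 4.12 (cv2) and the standard library are available. Lean on these libraries where they do the work, as an engineer would, in place of code of your own. Each camera call takes 0.05 s, during which the arm holds its last target. There are 200 camera calls.

## Working session

There is one attempt and no reset: what is moved stays moved. The work goes in short steps, each a Python script; the robot and the scene stay as the last script left them, time stands still between calls to the robot, and variables do not carry over. Pictures are saved under pics/ and viewed, at most 10 in all, crops included, and the job is handed in when it is done.

```bash
ls; mkdir -p pics
python3 - <<'E'
from workcell import env
import cv2,pickle
for n in("scene","top"):
    d=env.get_image(n); pickle.dump(d,open(f"pics/{n}0.pkl","wb"))
    cv2.imwrite(f"pics/{n}0.png",cv2.resize(d["image"][:,:,::-1],(800,600),interpolation=cv2.INTER_CUBIC))
    print(n,d["fov_y"],d["cx"],d["cy"],d["dist_coeffs"],d["R"],d["t"])
print(env.read_tcp_rot(),env.read_time())
E
```

```text
pics
scene 53.27542162346332 260.46448201165884 197.3259749071342 [0.01500358 0.         0.         0.         0.        ] [[-0.59758976  0.80170992 -0.01215245]
 [ 0.63968313  0.46756842 -0.61006989]
 [-0.48341698 -0.37234524 -0.79225441]] [ 0.36962085 -0.32926861  1.40624479]
top 53.07349234379115 257.5198810629545 192.25232492378956 [-0.01773425  0.          0.          0.          0.        ] [[-1.48208399e-02 -9.99883753e-01 -3.58082029e-03]
 [-9.80543396e-01  1.52350514e-02 -1.95710351e-01]
 [ 1.95742154e-01  6.10557902e-04 -9.80655208e-01]] [-0.02407419  0.57096354  1.11240555]
[-3.05554005e+00 -7.24779151e-01  3.83106859e-05] 0.1
```

View pics/scene0.png

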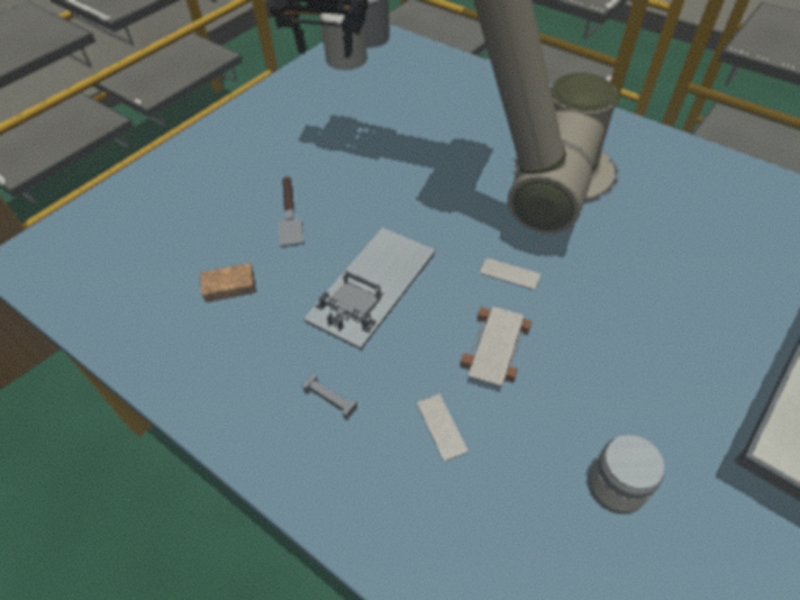

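View pics/top0.png

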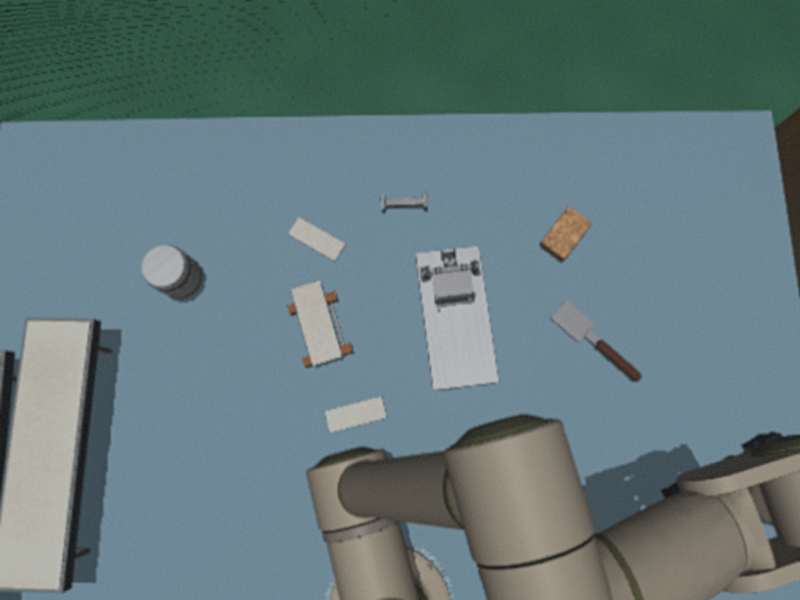

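Top view (800x600 pixels): the board runs from its clip end at about (448,250) to (465,385). There are three white candidates. One lies on battens at (318,323), and two smaller ones lie on the bare bench at (317,238) and (356,414). The one on the battens is the largest and lies on the rest, so it fits. I'll confirm it with a crop and measure.

```bash
cat > h.py <<'E'
import numpy as np,cv2
from scipy.spatial.transform import Rotation as Ro
def K(d):
    f=d["image"].shape[0]/2/np.tan(np.radians(d["fov_y"]/2)); return np.array([[f,0,d["cx"]],[0,f,d["cy"]],[0,0,1.]])
def back(d,px,z):
    "pixels -> world xy on plane z"
    u=cv2.undistortPoints(np.float64(px).reshape(-1,1,2),K(d),np.float64(d["dist_coeffs"])).reshape(-1,2)
    R=np.array(d["R"]);C=-R.T@d["t"]; r=np.c_[u,np.ones(len(u))]@R
    return (C+r*((z-C[2])/r[:,2])[:,None])[:,:2]
def proj(d,X):
    return cv2.projectPoints(np.float64(X).reshape(-1,1,3),cv2.Rodrigues(np.array(d["R"]))[0],np.float64(d["t"]),K(d),np.float64(d["dist_coeffs"]))[0].reshape(-1,2)
E
python3 - <<'E'
import pickle,cv2,numpy as np
from h import *
t=pickle.load(open("pics/top0.pkl","rb"));s=pickle.load(open("pics/scene0.pkl","rb"))
for n,d in(("top",t),("scene",s)):
    im=d["image"].astype(int); hsv=cv2.cvtColor(d["image"],cv2.COLOR_RGB2HSV)
    m=((im[:,:,0]>im[:,:,2]-12)&(im.sum(2)>330)).astype(np.uint8)
    cs,_=cv2.findContours(m,cv2.RETR_EXTERNAL,cv2.CHAIN_APPROX_NONE)
    for c in cs:
        if 80<cv2.contourArea(c)<6000:
            w=back(d,c.reshape(-1,2),0.03 if 1 else 0); r=cv2.minAreaRect(np.float32(w*1000))
            print(n,np.round(c.reshape(-1,2).mean(0)*800/512),cv2.contourArea(c),np.round(r[0]),np.round(r[1]),round(r[2],1))
a=cv2.resize(t["image"][120:290,170:330,::-1],None,fx=3.5,fy=3.5,interpolation=cv2.INTER_CUBIC)
cv2.imwrite("pics/crop1.png",a)
E
```

```text
top [620. 588.] 146.0 [  34. -420.] [50. 36.] 18.9
top [767. 580.] 398.0 [  43. -695.] [ 32. 133.] 12.1
top [430. 576.] 303.0 [ 62. -77.] [97. 41.] 18.0
top [553. 580.] 1393.0 [  42. -294.] [ 91. 171.] 13.9
top [367. 564.] 1504.0 [82. 41.] [136. 105.] 13.8
top [689. 560.] 2316.5 [  72. -557.] [116. 214.] 19.8
top [341. 491.] 630.5 [210.  76.] [116. 119.] 12.9
top [758. 501.] 1402.5 [ 156. -705.] [177. 203.] 13.9
top [523. 497.] 4656.0 [ 198. -253.] [223. 185.] 14.1
top [355. 414.] 491.5 [355.  61.] [ 43. 113.] 13.8
top [576. 324.] 352.0 [ 521. -377.] [98. 47.] 46.4
top [315. 324.] 969.5 [534. 142.] [163.  79.] 12.4
top [455. 316.] 3390.5 [ 542. -138.] [274. 127.] 6.0
top [163. 266.] 517.5 [655. 450.] [83. 83.] 13.1
top [316. 238.] 422.5 [707. 141.] [113.  43.] 58.7
top [567. 231.] 491.0 [ 715. -370.] [61. 97.] 51.0
scene [634. 463.] 939.0 [603. 428.] [88. 85.] 53.6
scene [441. 427.] 638.5 [730. 152.] [113.  43.] 58.8
scene [329. 394.] 132.5 [793. -35.] [27. 93.] 1.7
scene [785. 422.] 1365.5 [377. 573.] [250.  71.] 15.0
scene [495. 342.] 1071.5 [541. 136.] [163.  90.] 18.5
scene [224. 278.] 436.5 [ 718. -367.] [ 64. 102.] 51.8
scene [510. 273.] 365.5 [381.  73.] [ 45. 113.] 13.9
scene [361. 296.] 2319.5 [ 560. -128.] [274. 128.] 6.1
scene [290. 228.] 209.5 [ 540. -366.] [102.  45.] 46.2
scene [601. 175.] 251.0 [ 6. 94.] [162.  45.] 12.8
scene [572. 151.] 868.5 [-34.  -8.] [305. 105.] 19.8
scene [147. 148.] 366.5 [ 505. -817.] [717.  26.] 0.1
scene [693.   9.] 129.0 [-835.  -23.] [139.  51.] 12.1
scene [107.  62.] 1326.0 [  308. -1246.] [147. 799.] 89.9
scene [89.  8.] 85.0 [  214. -1511.] [200.  29.] 88.9
```

View pics/crop1.png

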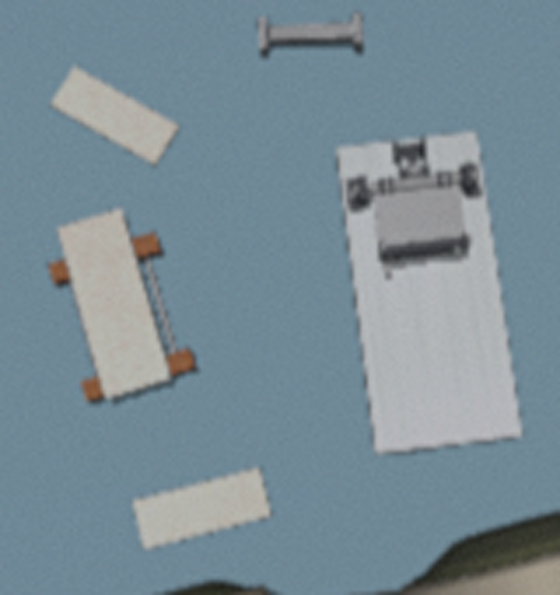

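The crop confirms it. The panel on the four batten ends (crop centre about (115,305)) is the large one, and the other two are smaller (113x43) strips on the bench. Next I fit the panel and board boxes to both views.

```bash
cat > fit.py <<'E'
from h import *
from scipy.optimize import minimize
def mask(d,thr=330,dr=12):
    im=d["image"].astype(int); return ((im[:,:,0]>im[:,:,2]-dr)&(im.sum(2)>thr)).astype(np.uint8)
def hullpts(d,p,box,R=None):
    x0,x1,y0,y1,z0,z1=box; c,s=np.cos(p[2]),np.sin(p[2])
    P=np.array([[p[0]+c*a-s*b,p[1]+s*a+c*b,z] for a in(x0,x1) for b in(y0,y1) for z in(z0,z1)])
    return cv2.convexHull(np.float32(proj(d,P))).reshape(-1,2)
def blob(m,px,hull):
    cs,_=cv2.findContours(m,cv2.RETR_EXTERNAL,cv2.CHAIN_APPROX_NONE)
    c=min(cs,key=lambda c:np.linalg.norm(c.reshape(-1,2).mean(0)-px)+(1e3 if cv2.contourArea(c)<150 else 0))
    o=np.zeros_like(m); cv2.fillPoly(o,[cv2.convexHull(c) if hull else c],1); return o.astype(float)
def fit(views,p0,box):
    def cost(p):
        e=0
        for d,m in views:
            h=hullpts(d,p,box); r=np.zeros((384*4,512*4),np.uint8)
            cv2.fillPoly(r,[np.int32(np.round((h*4+1.5)*16))],255,shift=4)
            r=cv2.resize(r,(512,384),interpolation=cv2.INTER_AREA)/255.
            e+=((r-m)**2).sum()
        return e
    s=np.array([p0]+[np.array(p0)+v for v in np.diag([.008,.008,.05])])
    r=minimize(cost,p0,method="Nelder-Mead",options=dict(initial_simplex=s,xatol=1e-5,fatol=.01)); return r.x,r.fun
PAN=(-.08,.08,-.03,.03,.024,.030);BRD=(-.13,.15,-.065,.065,.004,.016)
E
python3 - <<'E'
import pickle
from fit import *
V={n:pickle.load(open(f"pics/{n}0.pkl","rb")) for n in("top","scene")}
k=512/800
PP={"top":(315*k,324*k),"scene":(495*k,342*k)};BP={"top":(455*k,316*k),"scene":(361*k,296*k)}
for thr in(330,400):
  for sel in(("top",),("scene",),("top","scene")):
    M=[(V[n],blob(mask(V[n],max(thr,420)),PP[n],False)) for n in sel]
    B=[(V[n],blob(mask(V[n],thr),BP[n],True)) for n in sel]
    print(thr,sel,*[(np.round(x,4),round(f,1)) for x,f in(fit(M,[.537,.14,.23],PAN),fit(B,[.54,-.13,.1],BRD))])
# sub-check: face colours
im=V["top"]["image"];print(im[207,202],im[220,290],im[195,192])
E
```

```text
330 ('top',) (array([0.536 , 0.1408, 0.2948]), np.float64(20.6)) (array([ 0.5349, -0.1402,  0.1063]), np.float64(32.4))
330 ('scene',) (array([0.5365, 0.1392, 0.2886]), np.float64(38.9)) (array([ 0.5382, -0.141 ,  0.1184]), np.float64(125.6))
330 ('top', 'scene') (array([0.5359, 0.1397, 0.2974]), np.float64(73.7)) (array([ 0.5352, -0.1407,  0.1078]), np.float64(154.0))
400 ('top',) (array([0.536 , 0.1408, 0.2948]), np.float64(20.6)) (array([ 0.535 , -0.1399,  0.1081]), np.float64(269.1))
400 ('scene',) (array([0.5365, 0.1392, 0.2886]), np.float64(38.9)) (array([ 0.4933, -0.2203,  0.6496]), np.float64(2267.0))
400 ('top', 'scene') (array([0.5359, 0.1397, 0.2974]), np.float64(73.7)) (array([ 0.5345, -0.14  ,  0.1066]), np.float64(2907.9))
[181 177 168] [175 179 181] [179 175 166]
```

```bash
cat >> h.py <<'E'
B=np.array([.5352,-.1405,.1075]); PA=np.array([.536,.140,.294])
def w(p,x,y,z): c,s=np.cos(p[2]),np.sin(p[2]); return np.array([p[0]+c*x-s*y,p[1]+s*x+c*y,z])
def rod(th): a=.2526+th; return .103-.064*np.cos(a), .036+.064*np.sin(a)
def down(a):
    y=np.array([np.cos(a),np.sin(a),0]);z=np.array([0,0,-1.]); return Ro.from_matrix(np.c_[np.cross(y,z),y,z]).as_rotvec()
E
python3 - <<'E'
import pickle
from fit import *
from workcell import env
o=[]
for n,(r0,c0) in(("top",(145,230)),("scene",(140,180))):
    d=pickle.load(open(f"pics/{n}0.pkl","rb")); S=4
    im=cv2.resize(d["image"][r0:r0+110,c0:c0+100,::-1],None,fx=S,fy=S,interpolation=cv2.INTER_CUBIC).copy()
    q=lambda P:np.int32(((proj(d,P)-[c0,r0])+.5)*S)
    x,z=rod(0); 
    cv2.polylines(im,[np.int32((hullpts(d,B,BRD)-[c0,r0]+.5)*S)],True,(0,255,0),1)
    cv2.polylines(im,[q([w(B,x,.036,z),w(B,x,-.036,z)])],False,(0,0,255),1)
    cv2.polylines(im,[q([w(B,.103,.06,.036),w(B,.103,-.06,.036)])],False,(255,0,0),1)
    o.append(im)
cv2.imwrite("pics/ov.png",np.hstack(o))
x,z=rod(0)
for a in(B[2],B[2]+np.pi,PA[2]+np.pi/2,PA[2]-np.pi/2,B[2]+np.pi/2,B[2]-np.pi/2):
    print(round(a,2),np.round(env.ik(w(B,x,0,.16),down(a)),2))
E
```

```text
0.11 [-0.43  0.52  1.3  -0.    1.32 -0.54]
3.25 [-0.43  0.52  1.3  -0.    1.32  2.6 ]
1.86 [-0.43  0.52  1.3  -0.    1.32 -2.3 ]
-1.28 [-0.43  0.52  1.3  -0.    1.32  0.84]
1.68 [-0.43  0.52  1.3  -0.    1.32 -2.11]
-1.46 [-0.43  0.52  1.3  -0.    1.32  1.03]
```

View pics/ov.png

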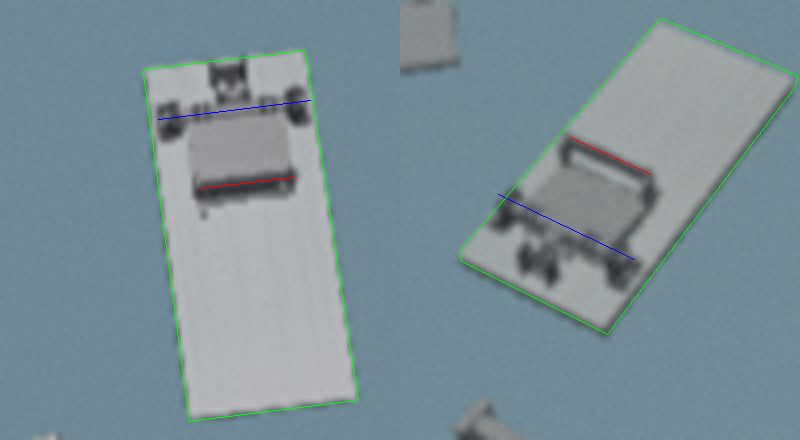

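The overlay fits: the red line lies on the rod at about (245,183) in the top view and (610,155) in the scene view, and the board outline coincides. Now I open the clip.

Run:
```python
from h import *
from workcell import env
D=.009
def at(th): x,z=rod(th); return w(B,x,0,z-D)
R=down(B[2]); x,z=rod(0)
env.move_ptp(w(B,x,0,.13),R)
env.servo_line(at(0),R,feed=.1)
print("t",env.read_time(),env.read_contact_force())
env.gripper_close(15)
print("gap",env.read_finger_gap(),env.read_grasp_force(),env.read_contact_force())
if env.read_finger_gap()<.007: raise SystemExit("missed")
for th in np.arange(.1,.91,.1):
    env.servo_line(at(th),R,feed=.05)
    print(round(th,2),env.read_time(),np.round(env.read_contact_force(),1),round(env.read_finger_gap(),4))
```

```text
t 2.925 [ 0.4794028  -0.16286706  0.86330356]
gap 0.008904523893951145 14.997822046279907 [ 9.46375887  2.780026   -4.71302775]
0.1 4.3667 [ 10.    0.8 -10. ] 0.0091
0.2 4.6417 [  8.5  -0.  -10.5] 0.0093
0.3 4.9167 [ 5.7 -0.4 -8.3] 0.0094
0.4 5.1917 [ 6.7 -0.9 -8.1] 0.0095
0.5 5.4667 [ 3.2 -0.6 -4.1] 0.0092
0.6 5.7417 [-0.9 -0.4  1.6] 0.0096
0.7 6.0167 [-2.9 -0.5  6.8] 0.0092
0.8 6.2917 [-0.4 -0.1  6.8] 0.0086
0.9 6.5667 [ 2.9 -0.3  5.9] 0.0092
```

Run:
```python
from h import *
from workcell import env
import pickle
env.open(); p=env.read_tool_pos(); env.servo_line([p[0],p[1],.16],feed=.2)
g=w(PA,-.025,0,.13); env.move_ptp(g,down(PA[2]-np.pi/2))
print(env.read_time(),env.read_joint_pos())
o=[]
for n,(r0,c0) in(("top",(130,170)),("scene",(120,180))):
    d=env.get_image(n);pickle.dump(d,open(f"pics/{n}1.pkl","wb"))
    o.append(cv2.resize(d["image"][r0:r0+140,c0:c0+180,::-1],(400,311),interpolation=cv2.INTER_CUBIC))
cv2.imwrite("pics/open.png",np.hstack(o))
```

```text
9.9 [ 2.91201770e-02  4.52094945e-01  1.52587954e+00 -8.00498848e-05
  1.16406456e+00  1.30567880e+00]
```

View pics/open.png

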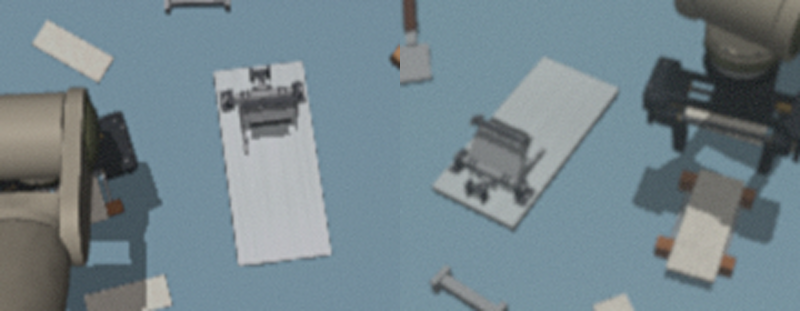

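The clip is open: the flap is raised in both views, with the rod at about (495,125) in the right view. Next I pick the panel and set it down on the plate short of the stop.

Run:
```python
from h import *
from workcell import env
G=-.010; R=down(PA[2]-np.pi/2); RB=down(B[2]-np.pi/2)
env.servo_line(w(PA,G,0,.06),R,feed=.15)
env.servo_line(w(PA,G,0,.0255),R,feed=.06)
print("pre",env.read_contact_force(),env.read_tool_pos()[2])
env.gripper_close(20)
print("gap",env.read_finger_gap(),env.read_grasp_force(),np.round(env.read_contact_force(),1))
if not .055<env.read_finger_gap()<.065: raise SystemExit("bad")
env.servo_line(w(PA,G,0,.09),R,feed=.1)
print("lift",env.read_finger_gap(),np.round(env.read_contact_force(),2))
env.servo_line(w(B,-.05+G,-.008,.09),RB,feed=.2)
env.servo_line(w(B,-.05+G,-.008,.03),RB,feed=.1)
f0=env.read_contact_force(); print("f0",f0)
z=.022
while z>.0165:
    env.servo_line(w(B,-.05+G,-.008,z),RB,feed=.02); f=env.read_contact_force()-f0
    print(z,np.round(f,2),round(env.read_tool_pos()[2],4))
    if f[2]>1.5: break
    z-=.0005
print(env.read_time(),env.read_finger_gap())
import pickle
o=[]
for n,(r0,c0) in(("top",(130,200)),("scene",(120,180))):
    d=env.get_image(n);pickle.dump(d,open(f"pics/{n}2.pkl","wb"))
    o.append(cv2.resize(d["image"][r0:r0+140,c0:c0+180,::-1],(400,311),interpolation=cv2.INTER_CUBIC))
cv2.imwrite("pics/set.png",np.hstack(o))
```

```text
pre [-0.38058142  0.26134613  0.7938378 ] 0.025528827937164128
gap 0.05923651025440634 19.998588860034943 [ 0.5 -0.1  1.9]
lift 0.059406892891741815 [-0.51  1.02 -0.68]
f0 [ 0.06351365  0.10685633 -1.34935477]
0.022 [-0.08  0.09 -0.86] 0.022
0.0215 [-0.01 -0.42  1.19] 0.0215
0.020999999999999998 [-0.11 -0.34  1.35] 0.021
0.020499999999999997 [-0.15 -0.82 -0.22] 0.0205
0.019999999999999997 [ 0.16 -0.2   0.67] 0.02
0.019499999999999997 [ 0.44 -0.49  0.46] 0.0195
0.018999999999999996 [-0.84 -0.24  0.61] 0.019
0.018499999999999996 [-0.1  -0.58  0.84] 0.0185
0.017999999999999995 [-0.85  0.73  0.01] 0.0179
0.017499999999999995 [-0.27 -0.12  3.73] 0.0176
17.8667 0.05952258065894689
```

View pics/set.png

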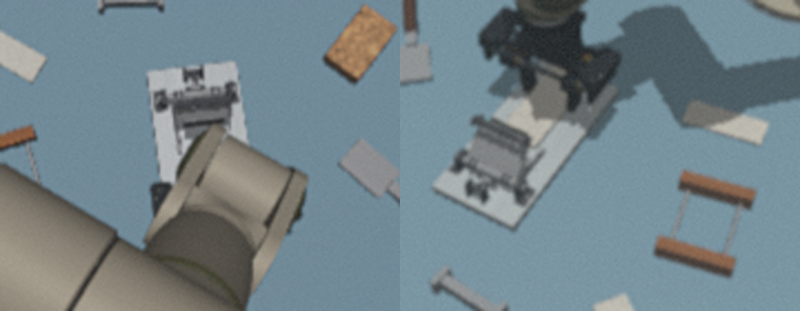

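The panel is held flat on the plate in front of the open clip (right view, about (540,115)), and touchdown came at the expected height. Now I slide it in under force watch.

Run:
```python
from h import *
from workcell import env
G=-.010; RB=down(B[2]-np.pi/2); Z=.0177
ex=np.array([np.cos(B[2]),np.sin(B[2]),0]);ey=np.array([-ex[1],ex[0],0])
def F(): return np.mean([(env.pause(.02),env.read_contact_force())[1] for _ in range(4)],0)
def go(x,y,feed=.02): env.servo_line(w(B,x+G,y,Z),RB,feed=feed)
x,y=-.05,-.006
go(x,y); go(-.002,y,.05); x=-.002
f0=F(); print("free",f0@ex,f0@ey,f0[2],env.read_time())
def push(ax,lim,stop):
    global x,y
    while True:
        if ax==0: x+=.0005
        else: y+=.0005
        go(x,y); f=F()-f0; a=f@(ex if ax==0 else ey)
        print("xy"[ax],round((x,y)[ax]*1e3,1),round(a,2),round(f[2],1))
        if a<-lim or (x,y)[ax]>stop: return
push(0,2.5,.011)
x-=.0006; go(x,y)
push(1,2.0,.006)
push(0,2.5,.012)
print(x,y,env.read_time(),F(),env.read_torque())
```

```text
free 0.456800989855687 0.03349308054556405 -0.14628133513979583 19.3917
x -1.5 -0.19 -0.5
x -1.0 -0.53 -0.3
x -0.5 -0.35 -0.4
x 0.0 -0.17 -0.8
x 0.5 -0.4 -0.9
x 1.0 -0.25 -0.3
x 1.5 -0.37 -0.4
x 2.0 -0.85 -0.6
x 2.5 -0.54 -0.4
x 3.0 -0.14 -0.4
x 3.5 -0.47 -0.7
x 4.0 -0.64 -1.1
x 4.5 0.19 -0.6
x 5.0 -0.63 -0.5
x 5.5 -0.19 -0.2
x 6.0 -0.66 -0.9
x 6.5 -1.16 -0.3
x 7.0 -5.55 2.0
y -5.5 -0.96 -0.1
y -5.0 -1.14 -0.6
y -4.5 -0.67 -0.9
y -4.0 -0.79 -0.6
y -3.5 -0.8 -0.7
y -3.0 -0.74 -0.1
y -2.5 -0.43 -0.2
y -2.0 0.25 -0.4
y -1.5 -0.44 0.1
y -1.0 -0.16 -0.7
y -0.5 0.07 -1.0
y 0.0 0.05 -0.1
y 0.5 -0.98 -0.4
y 1.0 -4.25 -0.7
x 6.9 -4.32 -0.2
0.006900000000000003 0.0010000000000000018 30.0917 [-3.52826137 -5.92071147  0.27531965] [-0.99771054  0.5769698  -0.06124316]
```

Run:
```python
from h import *
from workcell import env
import pickle
env.open(); p=env.read_tool_pos(); env.servo_line([p[0],p[1],.05],feed=.1)
# retreat up and towards robot, aside
env.servo_line(w(B,-.06,0,.14),feed=.2)
env.move_ptp(w(B,-.02,-.28,.25),down(B[2]-np.pi/2))
print(env.read_time())
o=[]
for n,(r0,c0) in(("top",(145,230)),("scene",(140,180))):
    d=env.get_image(n);pickle.dump(d,open(f"pics/{n}3.pkl","wb"))
    im=cv2.resize(d["image"][r0:r0+110,c0:c0+100,::-1],None,fx=4,fy=4,interpolation=cv2.INTER_CUBIC)
    o.append(im)
cv2.imwrite("pics/seat.png",np.hstack(o))
```

```text
33.0667
```

View pics/seat.png

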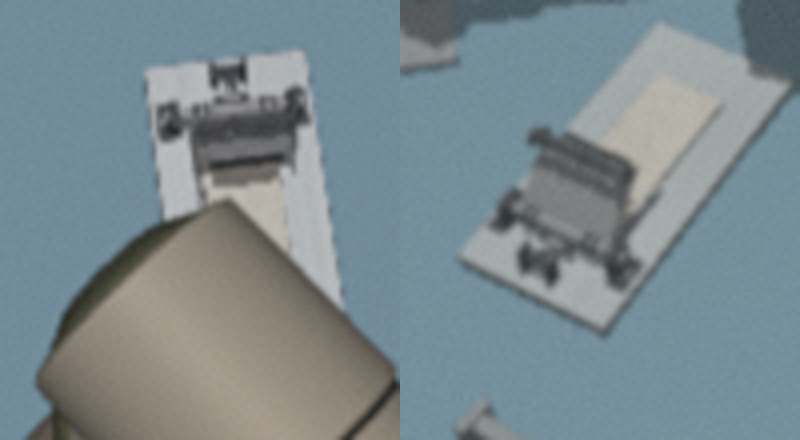

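The panel lies flat under the open clip (right view: rear edge from about (660,78) to (722,105), long edge down to (630,195)). I'll measure its squareness from those edges.

Run:
```python
import pickle
from h import *
d=pickle.load(open("pics/scene3.pkl","rb")); im=cv2.GaussianBlur(d["image"],(3,3),0).astype(float)
R_B=(im[:,:,0]-im[:,:,2])
inv=lambda P:np.c_[(P-B[:2])@[np.cos(B[2]),np.sin(B[2])],(P-B[:2])@[-np.sin(B[2]),np.cos(B[2])]]
def sample(x,y,z=.022):
    q=proj(d,[w(B,a,b,z) for a,b in zip(x,y)]).astype(np.float32)
    return cv2.remap(R_B.astype(np.float32),q[:,:1],q[:,1:],cv2.INTER_LINEAR).ravel()
def cross(v,s): # half-level crossing
    h=(v.max()+v.min())/2; i=np.argmax(v>h); return s[i-1]+(h-v[i-1])/(v[i]-v[i-1])*(s[i]-s[i-1])
s=np.arange(-.020,.0201,.0005)
xs=np.linspace(-.065,0,14); e=[cross(sample(np.full(len(s),a),s-.03),s-.03) for a in xs]
ys=np.linspace(-.02,.02,9); r=[cross(sample(s-.075,np.full(len(s),b)),s-.075) for b in ys]
print("-y edge mm",np.round(np.array(e)*1e3,1),"slope",np.polyfit(xs,e,1)[0])
print("rear mm",np.round(np.array(r)*1e3,1),"slope",-np.polyfit(ys,r,1)[0])
```

```text
-y edge mm [-29.2 -29.  -28.8 -29.  -28.9 -28.5 -28.9 -28.9 -29.  -29.2 -29.2 -29.2
 -28.9 -28.7] slope -7.73327081249733e-05
rear mm [-71.2 -71.4 -70.9 -70.2 -70.7 -71.3 -71.  -70.9 -70.8] slope -0.006760821317633493
```

It is square and seated. The contact points put the board about +1.7 mm in x and +0.7 mm in y from my fit, so I apply that correction and ease the clip down.

Run:
```python
from h import *
from workcell import env
import pickle
D=.009
def at(th): x,z=rod(th); return w(B,x+.0015,.0007,z-D)
R=down(B[2]); p=at(.9)
env.move_ptp([p[0],p[1],.16],R)
env.servo_line(p,R,feed=.1)
env.gripper_close(20); g=env.read_finger_gap(); print("gap",g,env.read_time(),np.round(env.read_contact_force(),1))
if not .007<g<.013: raise SystemExit("missed")
for th in [.85,.8,.7,.6,.5,.4,.3,.2,.15,.12,.105]:
    env.servo_line(at(th),R,feed=.03)
    print(th,round(env.read_time(),1),np.round(env.read_contact_force(),1),round(env.read_finger_gap(),4))
    if env.read_finger_gap()<.007: raise SystemExit("lost")
o=[]
for n,(r0,c0) in(("top",(145,230)),("scene",(140,180))):
    d=env.get_image(n);pickle.dump(d,open(f"pics/{n}4.pkl","wb"))
    o.append(cv2.resize(d["image"][r0:r0+110,c0:c0+100,::-1],None,fx=4,fy=4,interpolation=cv2.INTER_CUBIC))
cv2.imwrite("pics/down.png",np.hstack(o))
```

```text
gap 0.009020841457239541 36.4167 [ 5.2  1.1 -2.3]
0.85 36.7 [ 7.3  0.9 -1.7] 0.0093
0.8 36.9 [ 7.4  2.5 -0. ] 0.0093
0.7 37.3 [4.9 1.9 2.4] 0.0094
0.6 37.7 [2.7 0.9 4.1] 0.0091
0.5 38.0 [2.1 1.3 0.3] 0.0091
0.4 38.4 [ 1.6  0.3 -1. ] 0.009
0.3 38.8 [ 1.   0.7 -2.5] 0.0097
0.2 39.1 [ 0.2  0.9 -4.9] 0.0092
0.15 39.4 [-0.3  0.  -4. ] 0.0089
0.12 39.6 [0.6 0.8 0.1] 0.0092
0.105 39.9 [-0.9  3.3  5.6] 0.0093
```

View pics/down.png

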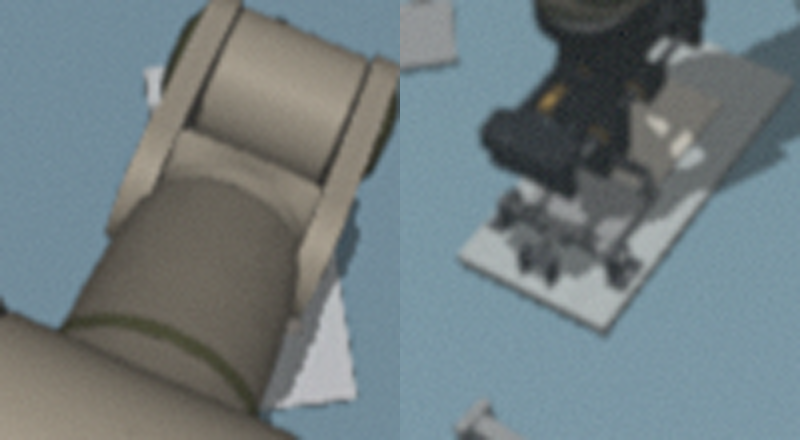

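The clip is still gripped and low over the panel (right view, about (600,190)). The vertical force has reversed to +5.6 N, so the jaw is resting on the panel. I let go and check.

Run:
```python
from h import *
from workcell import env
import pickle
env.open(); p=env.read_tool_pos(); env.servo_line([p[0],p[1],.16],feed=.15)
env.move_ptp(w(B,-.02,-.28,.25),down(B[2]))
print(env.read_time())
o=[]
for n,(r0,c0) in(("top",(145,230)),("scene",(140,180))):
    d=env.get_image(n)
    im=cv2.resize(d["image"][r0:r0+110,c0:c0+100,::-1],None,fx=4,fy=4,interpolation=cv2.INTER_CUBIC)
    x,z=rod(.10); q=np.int32((proj(d,[w(B,x+.0015,s,z) for s in(.036,-.036)])-[c0,r0]+.5)*4)
    cv2.polylines(im,[q],False,(0,0,255),1); o.append(im)
cv2.imwrite("pics/end.png",np.hstack(o))
im=cv2.GaussianBlur(d["image"],(3,3),0).astype(float);RB=(im[:,:,0]-im[:,:,2]).astype(np.float32)
def cr(x,y,s):
    q=proj(d,[w(B,a,b,.022) for a,b in zip(x,y)]).astype(np.float32); v=cv2.remap(RB,q[:,:1],q[:,1:],cv2.INTER_LINEAR).ravel()
    h=(v.max()+v.min())/2;i=np.argmax(v>h);return s[i]
s=np.arange(-.02,.0201,.0005);n=0*s
xs=np.linspace(-.065,0,14);e=[cr(n+a,s-.03,s-.03) for a in xs]
ys=np.linspace(-.02,.02,9);r=[cr(s-.075,n+b,s-.075) for b in ys]
print(np.median(e),np.polyfit(xs,e,1)[0],np.median(r),-np.polyfit(ys,r,1)[0])
```

```text
43.25
-0.02874999999999998 -0.001538461538461668 -0.07049999999999998 -0.021666666666666983
```

View pics/end.png

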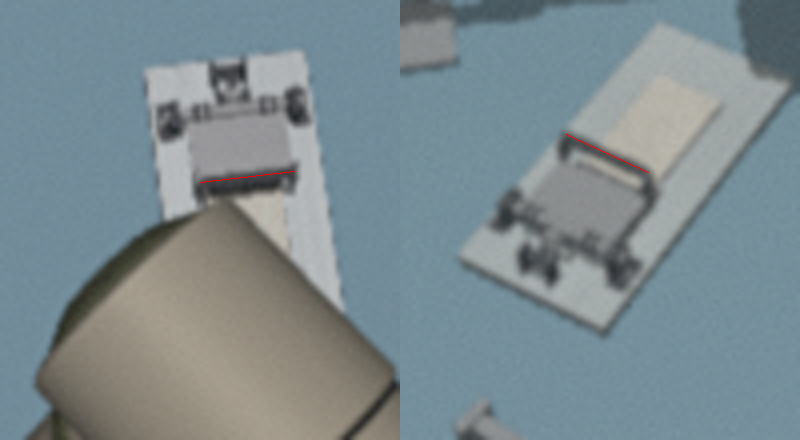

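The rod lies at the predicted resting position on the panel (right view, (565,135) to (648,172)). The panel's edges are where they were after seating, to within half a millimetre.

```bash
python3 -c "
from workcell import env
print(env.finish_job())"
```

```text
the job is handed in; nothing more can be done
None
```

I handed the job in at about 43 s: the panel sits square against the end bar and side rail with the clip eased down onto it, and the tin, knife, applicator and sanding block were not touched; the hand-in returned no verdict.

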